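# Scrap a copper part through the reject box's self-closing flap

## Robot

A 6-joint arm with a two-finger parallel gripper is mounted at the origin on the work surface. World frame = base frame: x ahead of the robot, y to its left, z up, the work surface at z = 0. Lengths are in mm, angles in rad, forces in N, time in s.
With the tool pointing down it reaches from about 300 to 950 mm from the base axis. Payload 3.1 kg.
Tool frame: the origin (TCP) lies midway between the tips of the shut fingers; the grasp point (between the pads) lies 19 mm behind it; z points along the fingers, y is the direction in which the jaws open and shut (so a half turn about z gives the same grasp; the last joint's range is limited). The gripper opens to 85 mm and grips with 20 to 120 N. Pads are 22 mm wide; open, the fingers measure 114 mm over their backs; the gripper's body (76 mm by 85 mm) begins 54 mm behind the grasp point. The pads swing forward as they close: fully open they stand 13 mm farther back than shut.
Start: joints at [-1.196, 0.308, 1.634, -0, 1.2, -0.07], TCP at [268.899, -564.203, 231.272] pointing down, gripper open.
Joint ranges: [-3.06, 3.06], [-0.79, 1.96], [0.05, 2.63], [-1.19, 4.34], [0.05, 2.64], [-2.94, 2.94]. Speed limits (rad/s): [2.79, 2.79, 3.14, 3.14, 3.14, 3.14].

## Interface

Orientations are given as a unit quaternion [x, y, z, w].
In Python, from bench import manip, viewer gives the robot as it stands. The module is installed in compiled form; this text tells all that it offers.
- The arm moves only by the tool send_rows, never from a script. Its argument "series" is a list that holds one entry, the list of rows, each a list of 5 numbers: the closure, from -1 (fully open) to 1 (shut), then the shift along the world's x, y, z in cm, then the turn about the world's z in rad. A call has 1 to 8 rows; each row shifts and turns the pose as measured when the row begins; what a row does not reach is not made up. A row lasts 1/12 s, in which the tool goes at most 41.7 mm and 7.16 degrees, less where a joint would pass 70% of its speed; a pose out of reach is approached as far as the arm can. A call is refused whole if a number of a shift passes 4.17 or a number of a turn 0.125, either way. A call with a gripper value outside its range is refused whole. The fingers move at their own pace and stop on an object; the grip force is fixed at half the most. Time passes only in rows, so rows that do not move let the fingers close. It gives the time, the measured TCP pose, the force and the opening at its end, in the units of the state.
- manip.state(): the state, without advancing time (a new reading comes with each control period).
- viewer.camera(name): name is "side" or "top"; returns a dict with "frame" (384x512x3 uint8, blue, green, red), "range_z" (384x512 float32, mm along the optical axis (not along the pixel's ray), 0 where there is no reading), "fovy" (degrees; the focal length in pixels is half the picture's height over the tangent of half this angle, whatever the lens; pixels are square), "cx", "cy" (the principal point, pixels), "extrinsics" (4x4, takes a point from camera to world coordinates). Camera axes: x right, y down, z forward; pixel columns grow to the right and rows downward; lengths in mm; the calibration is good to about 2 mm. A picture is of the moment at which its call begins.
- manip.job_done(): hands the job in, once; it reports no verdict.
The state is a dict: "time_s": time; "joints": joint angles; "qd": joint speeds; "effort": joint torques, N m; "tcp_pos": TCP position; "tcp_rot": TCP orientation; "force": force on the tool from outside, world axes, zero at the start; "ft_torque": the same for the moment, N m; "width": finger opening in mm.
Only numpy, scipy, OpenCV 4.12 (cv2) and the standard library are available. Lean on these libraries where they do the work, as an engineer would, in place of code of your own. Each camera call takes 0.05 s, during which the arm holds its last target. There are 200 camera calls.

## Task

Scrap the square copper part that stands on the landing of the clear reject box: press the box's self-closing flap down with one fingertip and, while that finger keeps it open, use the other finger to push the part off the landing so that it drops into the box; then back away and let the flap close fully. Do not lift the part or slide it onto the closed flap, and leave the round copper part and everything else around where it stands.

Things in the scene. Friction and masses are not known exactly. Their poses are not given: they have to be found in the camera images.
- box: Reject box fixed to the table: clear walls, grey top, 220 (x) x 160 (y) x 150 mm high, hollow, floor 6 mm thick. Origin: centre of its underside; z up, +x points away from the robot (yaw up to 0.3 rad either way). Its level top at z 150 mm has the flap in its near part (box x -98 to +25 mm, y -73 to +73) and the landing in its far part, with a flush rim round both.
- landing_edge (a point): Middle of the landing's near edge (box x +27, y 0, z 150 mm). The landing is a flat open shelf from here to box x +110 mm, as wide as the box. Parts pushed over this edge drop into the box when the flap is down (clear drop from about 0.6 rad).
- flap (a joint): Aluminium flap, 123 long (box x) x 146 wide x 4 mm, flush with the landing when shut. Hinge along its edge nearest the robot (box x -98, z 148 mm); its free edge, beside the landing, swings down into the box. 0 shut, stop at 1.25 rad open. A spring shuts it: about 3 N near the free edge starts it, about 8 N at 55 mm from the hinge holds 0.8 rad. It bears a part's weight unopened.
- flap_free_edge (a point): Middle of the top of the flap's free edge, 123 mm from the hinge; moves with the flap. At a given depth of a fingertip the flap opens wider the nearer the finger is to the hinge; the fingertip can slide along it.
- part_center (a point): Centre of the part to scrap, 8.5 mm above its underside: loose copper block, foot 24 (x) x 26 (y) x 11 mm high, with a 12 x 12 x 6 mm square boss on top, about 70 g. It stands on the landing's left or right half, about 37 mm from the box's middle line, its near face 3 to 14 mm from the landing's near edge, turned by up to 0.24 rad.
- part: The same square part; origin at the centre of its underside.
- round_center (a point): Good part, to be left alone: loose round copper part, 26 mm across x 11 mm with a 14 mm round boss, 18 mm high in all, on the other half of the landing. Point: its centre, 9 mm above its underside.
- ball_stand: Reference ball on a dark steel stand, loose, foot 48 mm across, 107 mm high, on the table beside the box (its +y side). Origin: centre of its underside.
- steel_block: Loose steel block 50 x 30 x 30 mm on the table beside the box (its -y side). Origin: centre of its underside.
Not all that is in view belongs to the job. What is shaped like the part but pink, red or yellow is not meant.

How it is judged (in metres and radians):
On the way, in this order (a step that is already met when the one before it is completed fails the run):
1. a finger holds the flap open while the part still stands on the landing (value of joint flap above 0.2 rad and contact force between the fingers and flap above 0.3 N and height (world z) of part_center above 0.15 m and x of part_center in the frame of box above 0.027 m), for 0.2 s.
2. the part has dropped into the box while a finger still holds the flap open (height (world z) of part_center below 0.12 m and value of joint flap above 0.2 rad and contact force between the fingers and flap above 0.3 N and x of part_center in the frame of box between -0.108 and 0.108 m and y of part_center in the frame of box between -0.078 and 0.078 m), for 0.05 s.
At the end, for the whole second after the job is handed in: The square part lies at rest on the floor inside the box (its centre below 40 mm), the flap is shut (under 0.04 rad), the round part is within 12 mm of where it stood and the ball stand and the steel block within 15 mm (x of part_center in the frame of box between -0.108 and 0.108 m and y of part_center in the frame of box between -0.078 and 0.078 m and height (world z) of part_center below 0.04 m and value of joint flap below 0.04 rad and linear speed of part below 0.02 m/s and distance of round_center from where it was at the start of the episode below 0.012 m and distance of each of ball_stand, steel_block from where it was at the start of the episode below 0.015 m); the robot touches nothing.
It fails at once if the part was lifted off the landing (raised by more than 12 mm) (height (world z) of part_center above 0.1705 m).
It fails at once if the part was slid onto the closed flap (contact force between part and flap above 0.05 N and value of joint flap below 0.1 rad).
It fails at once if the round part was disturbed (distance of round_center from where it was at the start of the episode above 0.012 m).
It fails at once if the ball stand or the steel block was disturbed (distance of any of ball_stand, steel_block from where it was at the start of the episode above 0.015 m).
It also fails if it takes over 32 s, if anything falls off the work surface, if the arm or the gripper's body presses on something with over 40 N, if the wrist force passes 120 N, or if a joint passes its speed limit or range.

## Working session

There is one attempt and no reset: what is moved stays moved. The work goes in short steps, Python scripts to look and compute and a tool call to move; the robot and the scene stay as the last step left them, time stands still between calls to the robot, and variables do not carry over. Pictures are saved under pics/ and viewed, about 8 in all and at most 12, crops included, and the job is handed in when it is done.

Besides the shell and the picture viewer there is one more tool, called after "Request:" as a command line: name --argument value ..., lists and objects as JSON in quotes. send_rows: Moves the arm, as the interface text tells. Its arguments: {"type":"object","properties":{"series":{"type":"array"}},"required":["series"]}

```bash
mkdir -p pics; cat > h.py <<'E'
import numpy as np, cv2
from bench import manip, viewer
def cam(n):
    c=viewer.camera(n); c['f']=192/np.tan(np.radians(c['fovy'])/2); return c
def ray(c,u,v):
    E=np.array(c['extrinsics']); d=E[:3,:3]@np.array([(u-c['cx'])/c['f'],(v-c['cy'])/c['f'],1]); return E[:3,3],d
def onz(c,u,v,z):
    o,d=ray(c,u,v); return o+d*(z-o[2])/d[2]
def pt(c,u,v):
    o,d=ray(c,u,v); return o+d*c['range_z'][int(v),int(u)]
def proj(c,p):
    E=np.array(c['extrinsics']); q=E[:3,:3].T@(np.array(p)-E[:3,3]); return q[0]/q[2]*c['f']+c['cx'],q[1]/q[2]*c['f']+c['cy']
E
python3 - <<'E'
from h import *
print(manip.state())
for n in('top','side'):
    c=cam(n); cv2.imwrite(f'pics/{n}0.png',c['frame']); np.savez(f'{n}0.npz',**c); print(n,c['fovy'],c['cx'],c['cy'],np.round(c['extrinsics'],3).tolist(),np.median(c['range_z']))
E
```

```text
{'time_s': 0.0, 'joints': array([-1.19571451e+00,  3.09048713e-01,  1.63521024e+00,  2.86965336e-05,
        1.19967059e+00, -6.97070765e-02]), 'qd': array([ 0.00200903, -0.00159545, -0.00046233,  0.00274782, -0.00134013,
        0.00188527]), 'effort': array([-3.71013300e-05, -4.15258992e+01, -2.76665890e+01,  3.26278303e-05,
        1.01854879e-02,  1.19226425e-05]), 'tcp_pos': array([ 268.59219244, -563.42650534,  230.00856218]), 'tcp_rot': array([ 9.75372598e-01,  2.20560490e-01, -1.64504479e-04, -1.15688360e-03]), 'force': array([-0.13642333, -0.01507443, -0.84659445]), 'ft_torque': array([ 0.03144494, -0.03190121, -0.02246074]), 'width': 85.52370872230586}
top 55.593659102442615 259.2275480837792 193.6605714981328 [[0.005, -0.99, 0.144, 468.356], [-1.0, -0.008, -0.024, 46.401], [0.025, -0.144, -0.989, 933.934], [0.0, 0.0, 0.0, 1.0]] 930.1306
side 52.83572499932966 254.14132766483118 188.35807917037636 [[0.938, 0.241, -0.248, 779.803], [0.346, -0.628, 0.697, -500.127], [0.012, -0.74, -0.672, 657.987], [0.0, 0.0, 0.0, 1.0]] 986.2975
```

View pics/top0.png

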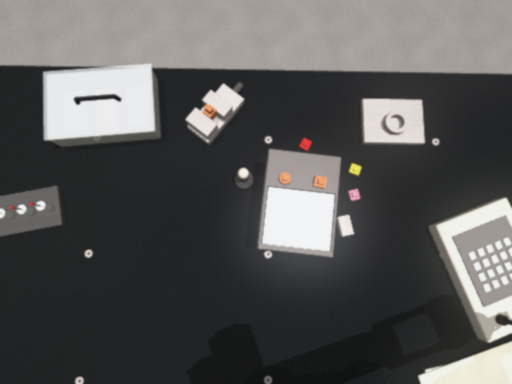

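View pics/side0.png

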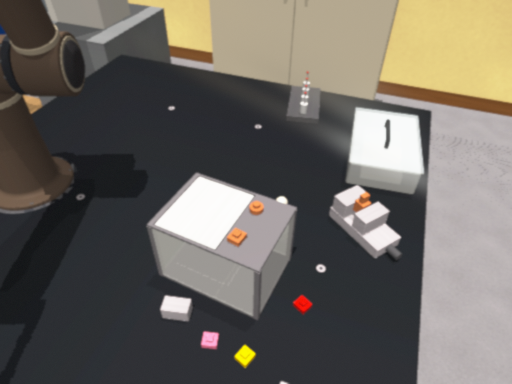

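Top view: the box has a white flap at (262–336, 186–252). The grey landing beyond it holds the round part at (285,178) and the square one at (320,182). What could be taken for the target:
- copper square (320,182)
- copper round (285,178)
- copper piece in the vice (210,111)
- red (305,144)
- yellow (355,169)
- pink (354,195)

By the description it is the copper square at (320,182), on the box's -y half. Next I measure and check it in a close crop.

```bash
python3 - <<'E'
from h import *
L=lambda n:{k:(v if v.ndim else float(v)) for k,v in np.load(n+'0.npz').items()}
ims=[]
for n,box in(('top',(225,135,375,265)),('side',(140,165,310,310))):
    c=L(n);im=c['frame'];x0,y0,x1,y1=box
    hsv=cv2.cvtColor(im,cv2.COLOR_BGR2HSV)
    m=cv2.inRange(hsv,(5,120,100),(18,255,255)); 
    cs,_=cv2.findContours(m,0,2)
    for k in cs:
        if cv2.contourArea(k)<20: continue
        M=cv2.moments(k);u,v=M['m10']/M['m00'],M['m01']/M['m00']
        r=cv2.minAreaRect(k); print(n,'copper',round(u,1),round(v,1),cv2.contourArea(k),'z159',onz(c,u,v,158).round(1),'depth',pt(c,u,v).round(1), r)
    w=cv2.inRange(im,(190,190,190),(255,255,255))
    cs,_=cv2.findContours(w,0,2)
    for k in cs:
        if cv2.contourArea(k)>1500:
            b=cv2.boundingRect(k)
            if not(x0-5<b[0]<x1): continue
            q=cv2.boxPoints(cv2.minAreaRect(k)) if n=='top' else cv2.approxPolyDP(k,0.03*cv2.arcLength(k,True),True)[:,0]
            print(n,'flap',cv2.contourArea(k),[(p.round(1).tolist(),onz(c,*p,150).round(1).tolist()) for p in q])
    # top surface by range height
    vv,uu=np.mgrid[0:384,0:512]; E=c['extrinsics']
    d=np.stack([(uu-c['cx'])/c['f'] if 'f' in c else uu,(vv-c['cy'])/c['f'],np.ones_like(uu)],-1)*c['range_z'][...,None]
    P=d@E[:3,:3].T+E[:3,3]
    t=((P[...,2]>142)&(P[...,2]<158)&(uu>x0)&(uu<x1)&(vv>y0)&(vv<y1)).astype('uint8')
    t=cv2.morphologyEx(t,cv2.MORPH_OPEN,np.ones((3,3)))
    k=max(cv2.findContours(t,0,2)[0],key=cv2.contourArea)
    print(n,'z med',np.median(P[...,2][t>0]))
    xy=P[k[:,0,1],k[:,0,0],:2]; r=cv2.minAreaRect(cv2.convexHull(xy.astype('float32'))); print(n,'boxtop rect',r)
    if n=='top':
        for nm,(u0,v0) in(('ball',(244,175)),('block',(346,225))):
            s=P[v0-18:v0+18,u0-14:u0+14]; s=s[s[...,2]>12]; print(nm,s.min(0).round(),s.max(0).round())
    ims.append(cv2.resize(im[y0:y1,x0:x1],(400,400*(y1-y0)//(x1-x0)),interpolation=2)[:340])
h=min(i.shape[0] for i in ims); cv2.imwrite('pics/crop.png',np.hstack([i[:h] for i in ims]))
E
```

```text
top copper 319.5 181.4 80.5 z159 [ 609.2 -103.7  158. ] depth [ 608.1 -102.5  164.1] ((319.5191955566406, 181.40383911132812), (10.198039054870605, 9.60969066619873), 11.309932708740234)
top copper 284.5 177.9 66.0 z159 [616.3 -27.5 158. ] depth [614.9 -26.8 165.7] ((284.5, 177.5), (9.0, 9.0), 90.0)
top copper 209.6 111.1 85.5 z159 [765.4 138.3 158. ] depth [793.3 146.9  85.2] ((209.22000122070312, 111.04000854492188), (12.80000114440918, 9.0), 36.869895935058594)
top flap 3736.5 [([261.6000061035156, 243.5], [475.0, 21.4, 150.0]), ([268.0, 186.39999389648438], [598.5, 8.0, 150.0]), ([335.6000061035156, 194.0], [583.1, -140.0, 150.0]), ([329.20001220703125, 251.0], [459.7, -123.2, 150.0])]
top flap 2364.0 [([364.0, 99.0], [802.3, -210.8, 150.0]), ([423.0, 99.0], [804.4, -346.9, 150.0]), ([423.0, 142.0], [702.8, -340.7, 150.0]), ([364.0, 142.0], [701.2, -207.0, 150.0])]
top z med 148.3528079652458
top boxtop rect ((566.3709106445312, -62.543922424316406), (161.2628631591797, 220.6447296142578), 83.7261734008789)
ball [468.  40.  14.] [657.  86. 934.]
block [ 468. -211.   12.] [555.  4
[... 667 characters left out ...]
9), 65.224853515625)
side copper 446.5 97.8 1457.5 z159 [944.5 530.4 158. ] depth [1224.3 2281.6 -691.7] ((445.193603515625, 97.51192474365234), (135.6593780517578, 12.336565017700195), 9.865806579589844)
side copper 190.7 53.7 369.0 z159 [196.3 531.4 158. ] depth [-795.9 2285.4 -692.2] ((190.06663513183594, 53.61142349243164), (44.09955596923828, 9.912544250488281), 9.727579116821289)
side flap 3851.0 [([198, 177], [474.9, 18.0, 150.0]), ([155, 224], [461.0, -124.0, 150.0]), ([215, 248], [582.4, -135.6, 150.0]), ([253, 196], [597.7, 5.4, 150.0])]
side z med 150.7690791233706
side boxtop rect ((566.3198852539062, -62.76240539550781), (163.5304412841797, 221.8791961669922), 83.76144409179688)
```

View pics/crop.png

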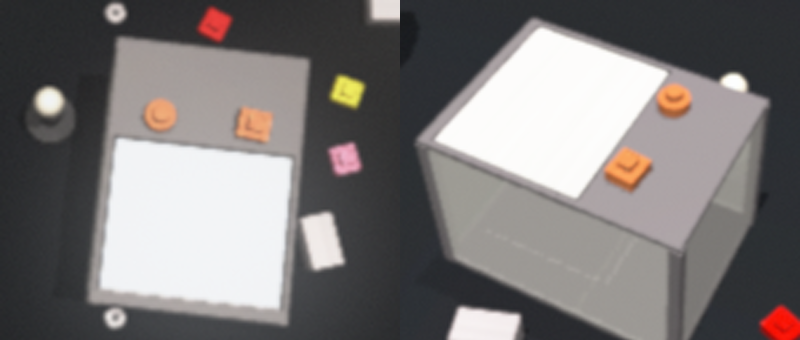

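The crop confirms it: the square part, with its square boss, is at crop (254,125), and the round one is at (160,115). Both views agree on the box: centre (566,-63), yaw about -0.107. The square part is at box (47,-37) and the round part at box (46,39).

The pusher has to stay above the landing while the presser goes below it, so the tool needs a tilt. The rows have no tilt axis, so I'll check in free air how the arm behaves at the edge of its reach, with the jaws set radially.

Request:
send_rows --series '[[[-1,1.5,2,2.5,0.065],[-1,2.5,3,2,0.065],[-1,2.5,3,2,0.065],[-1,2.5,3,2,0.065],[-1,2.5,3,2,0.065],[-1,2.5,3,1,0.065],[-1,2.5,3,0,0.065],[-1,2.5,3,0,0.065]]]'

```text
time_s: 0.77
tcp_pos: [453.4, -330.6, 340.3]
tcp_rot: [0.884, 0.468, -0.004, -0.005]
force: [-0.2, 0.1, 0.6]
width: 85.7
```

Request:
send_rows --series '[[[-1,2.5,3.2,0,0.065],[-1,2.5,3.2,0,0.065],[-1,2.5,3.2,0,0.065],[-1,2.5,3.2,0,0.065],[-1,2.5,3.2,0,0.065],[-1,2.5,3.2,0,0.065],[-1,2.5,3.2,0,0.065],[-1,2.5,3.2,0,0.065]]]'

```text
time_s: 1.43
tcp_pos: [655.0, -65.0, 338.2]
tcp_rot: [0.725, 0.689, -0.006, -0.004]
force: [0.6, -1.2, 0.3]
width: 85.7
```

```bash
cat >> h.py <<'E'
from scipy.spatial.transform import Rotation as R
def st():
    s=manip.state(); r=R.from_quat(s['tcp_rot']).as_matrix()
    print('t',round(s['time_s'],2),'q',np.round(s['joints'],3),'p',np.round(s['tcp_pos'],1),'F',np.round(s['force'],1),'w',round(s['width'],1))
    print('toolz',r[:,2].round(3),'jaw',r[:,1].round(3),'jawyaw',round(float(np.arctan2(r[1,1],r[0,1])),3)); return s,r
E
python3 -c "
from h import *
st()"
```

```text
t 1.43 q [-0.163  0.31   1.417 -0.005  1.429 -0.112] p [655.  -65.  338.2] F [ 0.6 -1.2  0.3] w 85.7
toolz [-0.015 -0.002 -1.   ] jaw [ 0.999 -0.05  -0.015] jawyaw -0.05
```

Request:
send_rows --series '[[[-1,4,-0.4,0,-0.03],[-1,4,-0.4,0,-0.03],[-1,4,-0.4,0,0],[-1,4,-0.4,0,0],[-1,4,-0.4,0,0],[-1,4,-0.4,0,0],[-1,4,-0.4,0,0],[-1,4,-0.4,0,0]]]'

```text
time_s: 2.1
tcp_pos: [936.7, -77.9, 331.4]
tcp_rot: [0.74, 0.673, -0.005, -0.008]
force: [1.2, -0.5, 0.6]
width: 85.3
```

```bash
python3 -c "
from h import *
st()"
```

```text
t 2.1 q [-0.13   1.104  0.174  0.002  1.882 -0.034] p [936.7 -77.9 331.4] F [ 1.2 -0.5  0.6] w 85.3
toolz [-0.018  0.004 -1.   ] jaw [ 0.995 -0.095 -0.018] jawyaw -0.095
```

Request:
send_rows --series '[[[-1,4,-0.4,0,0],[-1,4,-0.4,0,0],[-1,4,-0.4,0,0],[-1,4,-0.4,0,0],[-1,4,-0.4,0,0],[-1,4,-0.4,0,0]]]'

```text
time_s: 2.6
tcp_pos: [1000.8, -86.3, 236.9]
tcp_rot: [0.739, 0.672, 0.028, 0.027]
force: [-0.2, -0.3, -0.9]
width: 85.3
```

```bash
python3 -c "
from h import *
st()"
```

```text
t 2.6 q [-0.132  1.267  0.054  0.009  1.744 -0.035] p [1000.8  -86.3  236.9] F [-0.2 -0.3 -0.9] w 85.3
toolz [ 0.078 -0.001 -0.997] jaw [ 0.992 -0.095  0.077] jawyaw -0.096
```

Reaching past the limit does tilt the tool outward (+0.1 rad), and that is the way I need it. I'll go on.

Request:
send_rows --series '[[[-1,4,-0.4,2.5,0],[-1,4,-0.4,2.5,0],[-1,4,-0.4,2.5,0],[-1,4,-0.4,2.5,0],[-1,4,-0.4,2.5,0],[-1,4,-0.4,2.5,0]]]'

```text
time_s: 3.1
tcp_pos: [1031.0, -91.4, 314.7]
tcp_rot: [0.735, 0.668, 0.083, 0.085]
force: [-0.1, 0.9, 0.5]
width: 85.5
```

```bash
python3 -c "
from h import *
st()"
```

```text
t 3.1 q [-0.136  1.197  0.051  0.017  1.657 -0.036] p [1031.   -91.4  314.7] F [-0.1  0.9  0.5] w 85.5
toolz [ 0.235 -0.015 -0.972] jaw [ 0.967 -0.094  0.235] jawyaw -0.097
```

Request:
send_rows --series '[[[-1,4,-0.4,2.5,0],[-1,4,-0.4,2.5,0],[-1,4,-0.4,2.5,0],[-1,4,-0.4,2.5,0],[-1,4,-0.4,2.5,0],[-1,4,-0.4,2.5,0],[-1,4,-0.4,2.5,0],[-1,4,-0.4,2.5,0]]]'

```text
time_s: 3.77
tcp_pos: [1075.6, -97.8, 415.5]
tcp_rot: [0.719, 0.653, 0.163, 0.173]
force: [0.6, -0.4, -0.5]
width: 86.1
```

```bash
python3 -c "
from h import *
st()"
```

```text
t 3.77 q [-0.139  1.118  0.052  0.028  1.492 -0.038] p [1075.6  -97.8  415.5] F [ 0.6 -0.4 -0.5] w 86.1
toolz [ 0.461 -0.036 -0.887] jaw [ 0.882 -0.088  0.462] jawyaw -0.099
```

Request:
send_rows --series '[[[-1,-3,0,-1,0],[-1,-3,0,-1,0],[-1,-3,0,-1,0],[-1,-3,0,-1,0],[-1,-3,0,-1,0],[-1,-3,0,-1,0],[-1,-3,0,-1,0],[-1,-3,0,-1,0]]]'

```text
time_s: 4.43
tcp_pos: [870.7, -98.5, 338.2]
tcp_rot: [0.718, 0.652, 0.168, 0.178]
force: [1.6, 0.2, 0.8]
width: 85.8
```

```bash
cat >> h.py <<'E'
C=np.array([566.35,-62.6,0]); B=R.from_euler('z',-0.107).as_matrix()
def fing():
    s,r=st(); p=s['tcp_pos']
    for n,y in(('pusher inner',42.5),('presser outer',-57)):
        print(n,'box',((p-13*r[:,2]+y*r[:,1]-C)@B).round(1))
E
python3 -c "
from h import *
fing()"
```

```text
t 4.43 q [-0.18   0.457  1.292  0.062  0.901 -0.11 ] p [870.7 -98.5 338.2] F [1.6 0.2 0.8] w 85.8
toolz [ 0.473 -0.037 -0.88 ] jaw [ 0.876 -0.086  0.475] jawyaw -0.098
pusher inner box [337.7  -3.1 369.8]
presser outer box [250.1  -3.8 322.6]
```

Request:
send_rows --series '[[[-1,-3.5,-0.1,-1.2,0],[-1,-3.5,-0.1,-1.2,0],[-1,-3.5,-0.1,-1.2,0],[-1,-3.5,-0.1,-1.2,0],[-1,-3.5,-0.1,-1.2,0],[-1,-3.5,-0.1,-1,0],[-1,-3.5,-0.1,-1,0],[-1,-1,0,0,0]]]'

```text
time_s: 5.1
tcp_pos: [596.5, -103.6, 249.8]
tcp_rot: [0.718, 0.652, 0.168, 0.178]
force: [-0.2, 0.2, -0.7]
width: 85.5
```

```bash
python3 -c "
from h import *
fing()"
```

```text
t 5.1 q [-0.298 -0.003  2.035  0.176  0.633 -0.319] p [ 596.5 -103.6  249.8] F [-0.2  0.2 -0.7] w 85.5
toolz [ 0.473 -0.037 -0.88 ] jaw [ 0.876 -0.086  0.474] jawyaw -0.098
pusher inner box [ 65.6 -37.4 281.4]
presser outer box [-22.  -38.1 234.2]
```

Request:
send_rows --series '[[[-1,0.3,0,-2,0],[-1,0,0,-2,0],[-1,0,0,-2,0],[-1,0,0,-0.5,0],[-1,0,0,0,0]]]'

```text
time_s: 5.52
tcp_pos: [595.4, -104.3, 184.9]
tcp_rot: [0.718, 0.65, 0.169, 0.182]
force: [-0.1, -0.1, 2.0]
width: 85.1
```

```bash
python3 - <<'E'
from h import *
fing()
c=cam('side'); im=c['frame'][90:290,110:330]; im=cv2.resize(im,(770,700)[::1],interpolation=2)
t=cam('top'); im2=cv2.resize(t['frame'][130:270,230:370],(400,400),interpolation=2)
im=cv2.resize(c['frame'][110:290,130:310],(400,400),interpolation=2)
cv2.imwrite('pics/a1.png',np.hstack([im2,im]))
E
```

```text
t 5.52 q [-0.299  0.083  2.097  0.223  0.48  -0.373] p [ 595.4 -104.3  184.9] F [-0.1 -0.1  2. ] w 85.1
toolz [ 0.479 -0.041 -0.877] jaw [ 0.873 -0.088  0.48 ] jawyaw -0.1
pusher inner box [ 64.4 -38.2 216.7]
presser outer box [-22.9 -38.8 168.9]
```

View pics/a1.png

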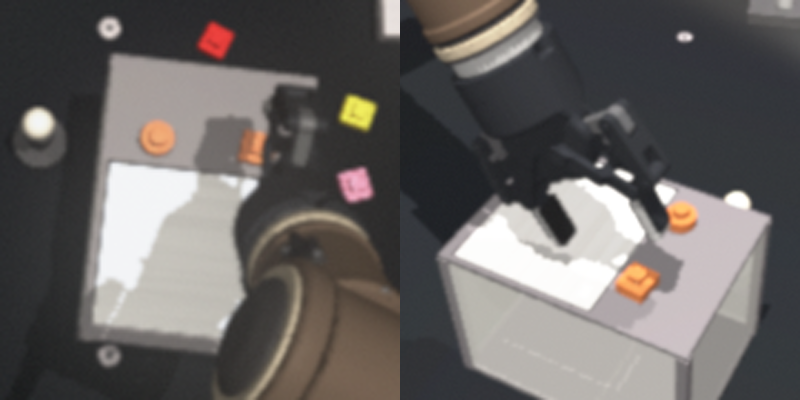

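```bash
python3 - <<'E'
from h import *
s,r=st(); p=s['tcp_pos']
o=[]
cs={n:cam(n) for n in('side','top')}
for n,c in cs.items():
    im=c['frame'].copy(); sc=4
    x0,y0=(150,130) if n=='side' else (270,130)
    im=cv2.resize(im[y0:y0+100,x0:x0+100],(400,400),interpolation=2)
    for z in(-13,):
        for y,col in((42.5,(0,255,0)),(57,(0,255,255)),(-42.5,(255,255,0)),(-57,(255,0,255))):
            for x in(-11,11):
                u,v=proj(c,p+r@np.array([x,y,z])); cv2.circle(im,(int((u-x0)*sc),int((v-y0)*sc)),3,col,-1)
    o.append(im)
cv2.imwrite('pics/a2.png',np.hstack(o))
E
```

```text
t 5.62 q [-0.299  0.082  2.096  0.222  0.481 -0.373] p [ 596.3 -104.4  186.3] F [ 0.2 -0.5  0.2] w 85.3
toolz [ 0.48  -0.041 -0.876] jaw [ 0.872 -0.087  0.482] jawyaw -0.1
```

View pics/a2.png

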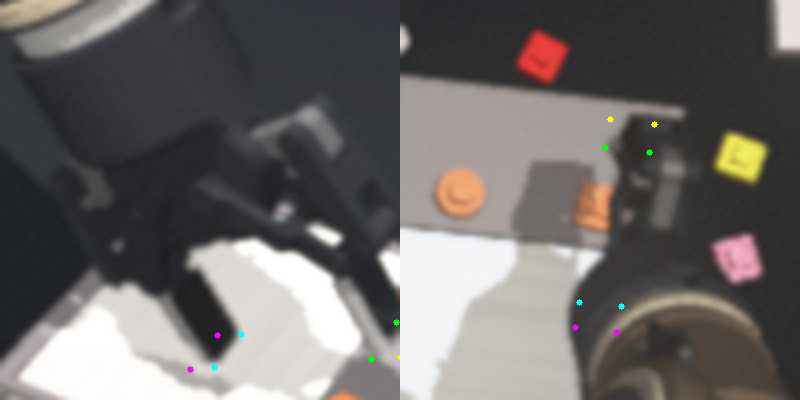

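Two of these three checks agree: in the side view the drawn tip points fall on the real tips, and both clear the part and the landing. In the top view the finger seems a few mm to the right. I'll go down to just above the part, which presses the flap, and look again there.

Request:
send_rows --series '[[[-1,0.3,0,-1.5,0],[-1,0,0,-1.5,0],[-1,0,0,-1.2,0],[-1,0,0,0,0]]]'

```text
time_s: 6.05
tcp_pos: [608.1, -106.8, 154.8]
tcp_rot: [0.715, 0.649, 0.175, 0.191]
force: [-1.6, -0.5, 3.4]
width: 85.4
```

```bash
python3 - <<'E'
from h import *
fing(); s=manip.state(); r=R.from_quat(s['tcp_rot']).as_matrix(); p=s['tcp_pos']
o=[]
for n,x0,y0 in(('side',165,150),('top',270,130)):
    c=cam(n); im=cv2.resize(c['frame'][y0:y0+100,x0:x0+100],(400,400),interpolation=2)
    for y,col in((42.5,(0,255,0)),(-42.5,(255,255,0))):
        for x in(-11,11):
            u,v=proj(c,p+r@np.array([x,y,-13])); cv2.circle(im,(int((u-x0)*4),int((v-y0)*4)),2,col,-1)
    if n=='top':
        E=c['extrinsics']
        P=np.array([[pt(c,u,v) for u in range(315,345)] for v in range(155,185)])
        m=(P[...,2]>172)&(P[...,2]<200); print('finger pts box',((P[m]-C)@B).min(0).round(1),((P[m]-C)@B).max(0).round(1),((P[m]-C)@B).mean(0).round(1))
    o.append(im)
cv2.imwrite('pics/a3.png',np.hstack(o))
E
```

```text
t 6.05 q [-0.296  0.151  2.104  0.272  0.384 -0.426] p [ 608.1 -106.8  154.8] F [-1.6 -0.5  3.4] w 85.4
toolz [ 0.498 -0.047 -0.866] jaw [ 0.862 -0.084  0.5  ] jawyaw -0.097
pusher inner box [ 76.5 -39.2 187.3]
presser outer box [ -9.7 -40.  137.5]
finger pts box [ 74.1 -31.6 194.3] [ 81.4 -27.6 197.3] [ 78.  -29.  195.8]
```

View pics/a3.png

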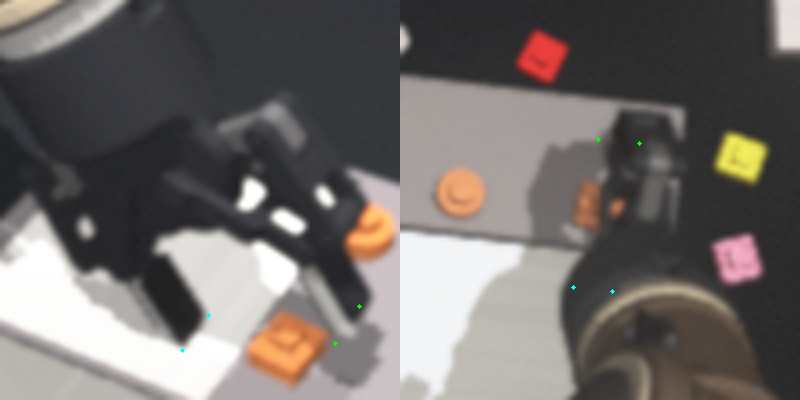

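Request:
send_rows --series '[[[-1,-0.2,0,-0.8,0],[-1,-0.2,0.05,-0.8,0],[-1,-0.2,0.05,-0.6,0]]]'

```text
time_s: 6.4
tcp_pos: [608.0, -107.3, 141.1]
tcp_rot: [0.714, 0.648, 0.179, 0.198]
force: [-0.7, -0.5, 4.3]
width: 85.5
```

```bash
python3 -c "
from h import *
fing()"
```

```text
t 6.4 q [-0.298  0.172  2.122  0.317  0.332 -0.475] p [ 608.  -107.3  141.1] F [-0.7 -0.5  4.3] w 85.5
toolz [ 0.511 -0.05  -0.858] jaw [ 0.854 -0.082  0.514] jawyaw -0.096
pusher inner box [ 75.9 -39.6 174. ]
presser outer box [ -9.4 -40.6 122.9]
```

Request:
send_rows --series '[[[-1,-0.3,0.05,-0.8,0],[-1,-0.3,0.05,-0.8,0],[-1,-0.3,0.05,-0.6,0]]]'

```text
time_s: 6.65
tcp_pos: [600.8, -106.6, 120.1]
tcp_rot: [0.713, 0.647, 0.18, 0.201]
force: [-0.5, 1.0, 5.0]
width: 85.4
```

```bash
python3 -c "
from h import *
fing()"
```

```text
t 6.65 q [-0.3    0.198  2.152  0.388  0.274 -0.55 ] p [ 600.8 -106.6  120.1] F [-0.5  1.   5. ] w 85.4
toolz [ 0.517 -0.053 -0.854] jaw [ 0.85  -0.081  0.52 ] jawyaw -0.096
pusher inner box [ 68.5 -39.7 153.3]
presser outer box [-16.5 -40.7 101.6]
```

Request:
send_rows --series '[[[-1,0,0,0.1,0],[-1,0,0,0,0],[-1,0,0,0,0],[-1,-0.5,0.05,0,0],[-1,-0.5,0.05,0,0]]]'

```text
time_s: 7.07
tcp_pos: [593.8, -107.2, 122.6]
tcp_rot: [0.713, 0.646, 0.182, 0.205]
force: [4.5, -0.5, 2.9]
width: 85.1
```

```bash
python3 - <<'E'
from h import *
fing()
o=[]
for n,x0,y0 in(('side',165,150),('top',270,130)):
    c=cam(n); o.append(cv2.resize(c['frame'][y0:y0+100,x0:x0+100],(400,400),interpolation=2))
cv2.imwrite('pics/a4.png',np.hstack(o))
E
```

```text
t 7.07 q [-0.305  0.179  2.171  0.402  0.265 -0.567] p [ 593.8 -107.2  122.6] F [ 4.5 -0.5  2.9] w 85.1
toolz [ 0.524 -0.057 -0.85 ] jaw [ 0.846 -0.082  0.527] jawyaw -0.097
pusher inner box [ 61.3 -41.1 156. ]
presser outer box [-23.3 -41.9 103.6]
```

View pics/a4.png

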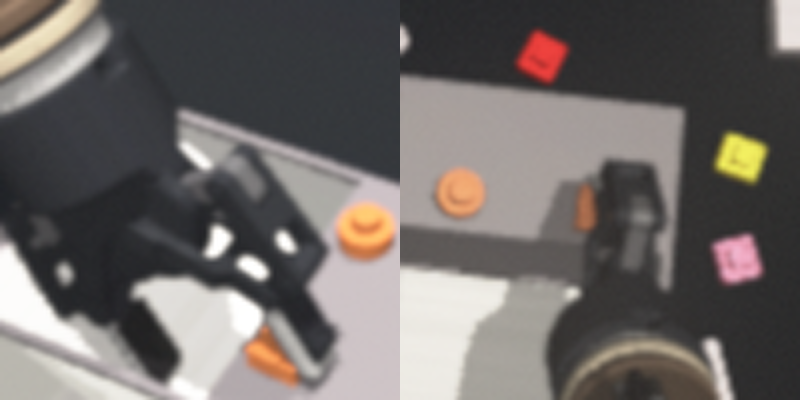

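Request:
send_rows --series '[[[-1,-0.6,0.12,-0.1,0],[-1,-0.6,0.12,0,0],[-1,-0.6,0.12,0,0],[-1,-0.6,0.1,0,0]]]'

```text
time_s: 7.5
tcp_pos: [575.9, -106.2, 128.5]
tcp_rot: [0.712, 0.643, 0.185, 0.213]
force: [7.1, -2.0, 3.2]
width: 85.5
```

```bash
python3 - <<'E'
from h import *
fing()
E
```

```text
t 7.5 q [-0.313  0.133  2.219  0.434  0.248 -0.605] p [ 575.9 -106.2  128.5] F [ 7.1 -2.   3.2] w 85.5
toolz [ 0.538 -0.065 -0.841] jaw [ 0.837 -0.081  0.541] jawyaw -0.096
pusher inner box [ 42.9 -41.9 162.4]
presser outer box [-40.8 -42.7 108.5]
```

```bash
python3 - <<'E'
from h import *
o=[]
for n,x0,y0 in(('side',165,150),('top',270,130)):
    c=cam(n); im=c['frame']; o.append(cv2.resize(im[y0:y0+100,x0:x0+100],(400,400),interpolation=2))
    m=cv2.inRange(cv2.cvtColor(im,cv2.COLOR_BGR2HSV),(5,110,60),(18,255,255))
    for k in cv2.findContours(m,0,2)[0]:
        b=cv2.boundingRect(k)
        if cv2.contourArea(k)>8 and x0<b[0]<x0+100 and y0<b[1]<y0+100:
            q=np.array([onz(c,*p,156) for p in k[:,0].astype(float)]); q=(q-C)@B; print(n,b,q.min(0).round(1),q.max(0).round(1))
cv2.imwrite('pics/a5.png',np.hstack(o))
E
```

```text
side (221, 232, 18, 12) [ 21.3 -53.7 156. ] [ 46.9 -31.  156. ]
side (250, 201, 13, 14) [ 32.6  23.9 156. ] [ 58.4  55.8 156. ]
top (314, 183, 5, 10) [ 22.8 -35.4 156. ] [ 43.  -25.4 156. ]
top (279, 173, 12, 11) [ 34.7  27.9 156. ] [ 57.7  52.  156. ]
```

View pics/a5.png

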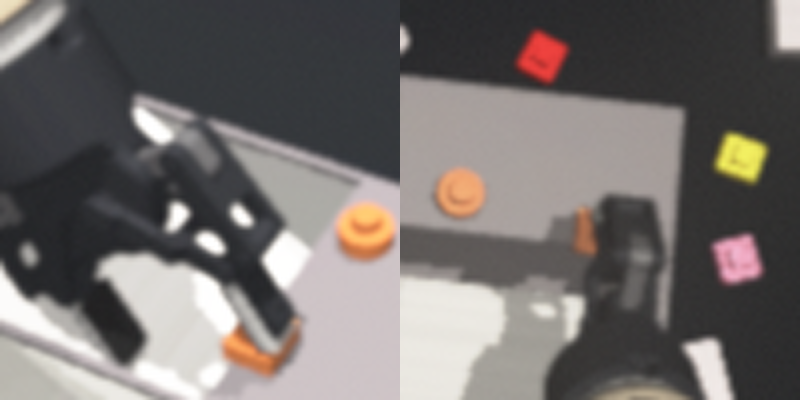

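Request:
send_rows --series '[[[-1,0.6,0.1,0.1,0],[-1,0.6,0.1,0,0],[-1,0.3,0.1,-0.4,0],[-1,0,0,-0.4,0]]]'

```text
time_s: 7.93
tcp_pos: [589.7, -102.8, 122.2]
tcp_rot: [0.711, 0.645, 0.184, 0.212]
force: [-0.6, -0.1, 5.7]
width: 85.6
```

```bash
python3 - <<'E'
from h import *
fing()
E
```

```text
t 7.93 q [-0.296  0.17   2.192  0.414  0.238 -0.574] p [ 589.7 -102.8  122.2] F [-0.6 -0.1  5.7] w 85.6
toolz [ 0.535 -0.064 -0.842] jaw [ 0.839 -0.079  0.539] jawyaw -0.094
pusher inner box [ 56.3 -36.9 156.1]
presser outer box [-27.6 -38.  102.5]
```

Request:
send_rows --series '[[[-1,0,0,-0.4,0],[-1,-0.4,0.05,-0.2,0],[-1,-0.5,0.05,-0.2,0],[-1,-0.5,0.05,-0.2,0]]]'

```text
time_s: 8.27
tcp_pos: [587.7, -104.8, 121.7]
tcp_rot: [0.71, 0.641, 0.19, 0.222]
force: [10.5, 1.8, 6.1]
width: 85.5
```

```bash
python3 - <<'E'
from h import *
fing()
E
```

```text
t 8.27 q [-0.3    0.165  2.211  0.49   0.202 -0.652] p [ 587.7 -104.8  121.7] F [10.5  1.8  6.1] w 85.5
toolz [ 0.554 -0.072 -0.829] jaw [ 0.826 -0.079  0.559] jawyaw -0.095
pusher inner box [ 53.7 -39.1 156.2]
presser outer box [-28.8 -40.1 100.6]
```

The face leans over the part, so a level push wedges it against the landing. I'll restart lower and push with a slight rise, so the finger's friction helps.

Request:
send_rows --series '[[[-1,0.5,0.05,-0.2,0],[-1,0.3,0.05,-0.4,0],[-1,0,0,-0.3,0]]]'

```text
time_s: 8.52
tcp_pos: [599.1, -104.1, 116.5]
tcp_rot: [0.708, 0.641, 0.191, 0.225]
force: [0.2, -0.5, 9.0]
width: 85.5
```

```bash
python3 - <<'E'
from h import *
fing()
E
```

```text
t 8.52 q [-0.291  0.195  2.192  0.517  0.185 -0.673] p [ 599.1 -104.1  116.5] F [ 0.2 -0.5  9. ] w 85.5
toolz [ 0.559 -0.073 -0.826] jaw [ 0.822 -0.077  0.564] jawyaw -0.093
pusher inner box [ 64.8 -37.1 151.2]
presser outer box [-17.4 -38.2  95.1]
```

Request:
send_rows --series '[[[-1,-0.8,0.08,0.1,0],[-1,-0.8,0.08,0.2,0],[-1,-0.8,0.08,0.3,0],[-1,-0.8,0.08,0.3,0],[-1,-0.8,0.08,0.3,0]]]'

```text
time_s: 8.93
tcp_pos: [571.7, -104.8, 138.8]
tcp_rot: [0.706, 0.638, 0.196, 0.236]
force: [5.8, -0.3, 3.5]
width: 85.4
```

```bash
python3 - <<'E'
from h import *
fing()
for n,x0,y0 in(('side',165,150),('top',270,130)):
    c=cam(n); im=c['frame']
    m=cv2.inRange(cv2.cvtColor(im,cv2.COLOR_BGR2HSV),(5,110,60),(18,255,255))
    for k in cv2.findContours(m,0,2)[0]:
        b=cv2.boundingRect(k)
        if cv2.contourArea(k)>8 and x0<b[0]<x0+100 and y0<b[1]<y0+100:
            q=np.array([onz(c,*p,156) for p in k[:,0].astype(float)]); q=(q-C)@B; print(n,b,q.min(0).round(1),q.max(0).round(1))
E
```

```text
t 8.93 q [-0.309  0.097  2.258  0.525  0.195 -0.694] p [ 571.7 -104.8  138.8] F [ 5.8 -0.3  3.5] w 85.4
toolz [ 0.578 -0.083 -0.811] jaw [ 0.808 -0.074  0.584] jawyaw -0.092
pusher inner box [ 36.7 -40.6 174.2]
presser outer box [-44.  -41.8 116.1]
side (221, 229, 18, 14) [ 20.2 -53.7 156. ] [ 45.7 -22.5 156. ]
side (250, 201, 13, 14) [ 32.6  24.5 156. ] [ 58.4  55.8 156. ]
top (314, 182, 4, 11) [ 23.  -33.3 156. ] [ 45.2 -25.2 156. ]
top (279, 173, 12, 11) [ 34.7  27.9 156. ] [ 57.7  52.  156. ]
```

Request:
send_rows --series '[[[-1,0.9,0,0,0],[-1,0.9,0,-0.1,0],[-1,0.9,0,-0.5,0],[-1,0.2,0,-0.8,0],[-1,0,0,-0.7,0]]]'

```text
time_s: 9.45
tcp_pos: [599.6, -102.9, 117.2]
tcp_rot: [0.705, 0.64, 0.196, 0.233]
force: [0.5, 1.4, 9.3]
width: 85.3
```

```bash
python3 - <<'E'
from h import *
fing()
E
```

```text
t 9.45 q [-0.288  0.192  2.204  0.59   0.159 -0.747] p [ 599.6 -102.9  117.2] F [0.5 1.4 9.3] w 85.3
toolz [ 0.574 -0.078 -0.815] jaw [ 0.812 -0.072  0.579] jawyaw -0.088
pusher inner box [ 64.5 -35.7 152.4]
presser outer box [-16.6 -37.2  94.8]
```

Request:
send_rows --series '[[[-1,-0.6,0.05,-0.1,0],[-1,-0.6,0.05,-0.2,0],[-1,-0.6,0.05,-0.2,0]]]'

```text
time_s: 9.7
tcp_pos: [591.1, -104.5, 118.0]
tcp_rot: [0.704, 0.638, 0.199, 0.24]
force: [10.2, -0.1, 5.3]
width: 85.3
```

```bash
cat >> h.py <<'E'
def cop():
  for n,x0,y0 in(('side',165,150),('top',270,130)):
    c=cam(n); im=c['frame']
    m=cv2.inRange(cv2.cvtColor(im,cv2.COLOR_BGR2HSV),(5,110,60),(18,255,255))
    for k in cv2.findContours(m,0,2)[0]:
        b=cv2.boundingRect(k)
        if cv2.contourArea(k)>8 and x0<b[0]<x0+100 and y0<b[1]<y0+100:
            q=np.array([onz(c,*p,156) for p in k[:,0].astype(float)]); q=(q-C)@B; print(n,b,q.min(0).round(1),q.max(0).round(1))
E
python3 - <<'E'
from h import *
fing();cop()
E
```

```text
t 9.7 q [-0.295  0.176  2.231  0.704  0.139 -0.866] p [ 591.1 -104.5  118. ] F [10.2 -0.1  5.3] w 85.3
toolz [ 0.586 -0.085 -0.806] jaw [ 0.803 -0.071  0.592] jawyaw -0.089
pusher inner box [ 55.6 -38.1 153.6]
presser outer box [-24.5 -39.6  94.7]
side (221, 229, 14, 15) [ 21.  -53.7 156. ] [ 46.3 -29.5 156. ]
side (250, 201, 13, 14) [ 32.6  24.5 156. ] [ 58.4  55.8 156. ]
top (279, 173, 12, 11) [ 34.7  27.9 156. ] [ 57.7  52.  156. ]
```

Request:
send_rows --series '[[[-1,-0.9,0.05,0.1,0],[-1,-0.9,0.05,0.1,0],[-1,-0.9,0.05,0,0]]]'

```text
time_s: 10.05
tcp_pos: [578.9, -108.8, 132.9]
tcp_rot: [0.702, 0.633, 0.204, 0.253]
force: [13.8, 0.1, 8.1]
width: 85.8
```

```bash
python3 - <<'E'
from h import *
fing();cop()
E
```

```text
t 10.05 q [-0.31   0.122  2.268  0.781  0.133 -0.951] p [ 578.9 -108.8  132.9] F [13.8  0.1  8.1] w 85.8
toolz [ 0.607 -0.097 -0.789] jaw [ 0.786 -0.07   0.614] jawyaw -0.088
pusher inner box [ 43.  -43.6 169.2]
presser outer box [-35.6 -45.  108.1]
side (221, 231, 18, 13) [ 20.6 -53.7 156. ] [ 46.3 -25.  156. ]
side (250, 201, 13, 14) [ 32.6  23.9 156. ] [ 58.4  55.8 156. ]
top (314, 183, 6, 10) [ 22.8 -37.6 156. ] [ 43.5 -25.2 156. ]
top (279, 173, 12, 11) [ 34.7  27.9 156. ] [ 57.7  52.  156. ]
```

The level push only climbs: part x is unchanged at 21–47, the tilt has crept up to 0.66 rad and the finger wedges. The flap must stay held, because the part overhangs the edge by a few mm. I'll set the pusher tip on top of the boss and drag by friction instead.

Request:
send_rows --series '[[[-1,0,0.2,0.5,0],[-1,-0.4,0.2,0,0],[-1,-0.3,0.2,-0.1,0]]]'

```text
time_s: 10.4
tcp_pos: [578.6, -106.0, 144.4]
tcp_rot: [0.7, 0.632, 0.207, 0.26]
force: [4.7, -2.3, 4.0]
width: 85.1
```

```bash
python3 - <<'E'
from h import *
fing();cop()
E
```

```text
t 10.4 q [-0.302  0.095  2.274  0.705  0.132 -0.87 ] p [ 578.6 -106.   144.4] F [ 4.7 -2.3  4. ] w 85.1
toolz [ 0.618 -0.103 -0.78 ] jaw [ 0.778 -0.066  0.625] jawyaw -0.085
pusher inner box [ 41.9 -40.7 181.1]
presser outer box [-35.8 -42.3 118.9]
side (221, 228, 18, 15) [ 19.8 -53.7 156. ] [ 46.2 -22.5 156. ]
side (250, 201, 13, 14) [ 32.6  24.5 156. ] [ 58.4  55.8 156. ]
top (314, 183, 5, 10) [ 22.8 -35.4 156. ] [ 43.3 -25.2 156. ]
top (279, 173, 12, 11) [ 34.7  27.9 156. ] [ 57.7  52.  156. ]
```

Request:
send_rows --series '[[[-1,-0.7,0.1,-0.4,0],[-1,-0.6,0.1,-0.7,0],[-1,-0.4,0.1,-0.8,0]]]'

```text
time_s: 10.75
tcp_pos: [575.6, -107.2, 140.1]
tcp_rot: [0.698, 0.628, 0.213, 0.272]
force: [6.3, 1.0, 23.2]
width: 85.3
```

```bash
python3 - <<'E'
from h import *
fing();cop()
E
```

```text
t 10.75 q [-0.305  0.099  2.299  1.112  0.096 -1.279] p [ 575.6 -107.2  140.1] F [ 6.3  1.  23.2] w 85.3
toolz [ 0.639 -0.111 -0.761] jaw [ 0.76  -0.064  0.647] jawyaw -0.084
pusher inner box [ 37.9 -42.  177.5]
presser outer box [-37.9 -43.8 113.1]
side (221, 229, 18, 14) [ 20.2 -53.7 156. ] [ 45.7 -22.5 156. ]
side (250, 201, 13, 14) [ 32.6  23.9 156. ] [ 58.4  55.8 156. ]
top (314, 182, 5, 11) [ 22.8 -35.4 156. ] [ 45.2 -25.4 156. ]
top (279, 173, 12, 11) [ 34.7  27.9 156. ] [ 57.7  52.  156. ]
```

```bash
python3 - <<'E'
from h import *
s=manip.state(); r=R.from_quat(s['tcp_rot']).as_matrix(); p=s['tcp_pos']
c=cam('side'); x0,y0=150,140
im=cv2.resize(c['frame'][y0:y0+120,x0:x0+120],(600,600),interpolation=2)
for y,col in((42.5,(0,255,0)),(-42.5,(255,255,0))):
    for x in(-11,11):
        u,v=proj(c,p+r@np.array([x,y,-13])); cv2.circle(im,(int((u-x0)*5),int((v-y0)*5)),2,col,-1)
cv2.imwrite('pics/a6.png',im)
E
```

```text
(no output)
```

View pics/a6.png

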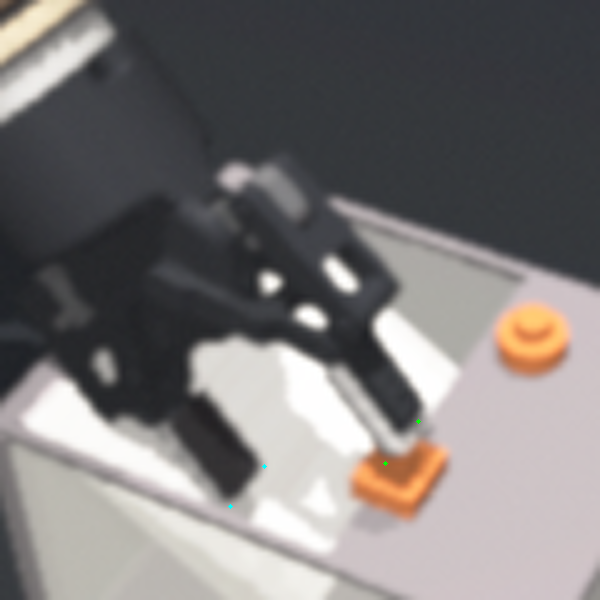

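The side view shows the pusher tip right over or on the boss at (400,455) and the part at (400,480). The flap is held well open. I'll drag towards the robot while pressing down.

Request:
send_rows --series '[[[-1,-0.5,0.1,-0.3,0],[-1,-0.8,0.1,-0.3,0]]]'

```text
time_s: 11.07
tcp_pos: [575.2, -107.5, 146.0]
tcp_rot: [0.695, 0.625, 0.22, 0.279]
force: [13.9, 0.0, 10.4]
width: 85.0
```

```bash
python3 - <<'E'
from h import *
fing();cop()
E
```

```text
t 11.07 q [-0.31   0.086  2.31   1.318  0.096 -1.486] p [ 575.2 -107.5  146. ] F [13.9  0.  10.4] w 85.0
toolz [ 0.655 -0.112 -0.747] jaw [ 0.746 -0.063  0.663] jawyaw -0.084
pusher inner box [ 36.8 -42.4 183.9]
presser outer box [-37.7 -44.2 117.9]
side (221, 228, 18, 15) [ 20.2 -53.7 156. ] [ 45.7 -22.5 156. ]
side (250, 201, 13, 14) [ 32.6  24.5 156. ] [ 58.4  55.8 156. ]
top (314, 182, 6, 11) [ 22.8 -37.4 156. ] [ 45.5 -25.2 156. ]
top (279, 173, 12, 11) [ 34.7  27.9 156. ] [ 57.7  52.  156. ]
```

```bash
python3 - <<'E'
from h import *
fing()
for n in('top','side'):
    c=cam(n); vv,uu=np.mgrid[0:384,0:512]; E=np.array(c['extrinsics'])
    P=(np.stack([(uu-c['cx'])/c['f'],(vv-c['cy'])/c['f'],np.ones(uu.shape)],-1)*c['range_z'][...,None])@E[:3,:3].T+E[:3,3]
    Q=(P-C)@B
    m=(abs(Q[...,1]-45)<20)&(Q[...,0]>-95)&(Q[...,0]<20)&(Q[...,2]<165)&(Q[...,2]>20)
    q=Q[m]; 
    for a in range(-95,25,15):
        s=q[(q[:,0]>=a)&(q[:,0]<a+15)]; print(n,a,len(s),np.median(s[:,2]).round(1) if len(s) else '')
    # points of robot near rim
    m=(Q[...,0]<-40)&(Q[...,0]>-115)&(abs(Q[...,1]+40)<40)&(Q[...,2]>100)&(Q[...,2]<190)&(c['frame'].max(-1)<90)
    q=Q[m]; print(n,'dark pts',len(q)); 
    for a in range(-115,-40,10):
        s=q[(q[:,0]>=a)&(q[:,0]<a+10)]; print('  ',a,len(s),(s[:,2].min().round(),s[:,1].min().round(),s[:,1].max().round()) if len(s) else '')
    # points on pusher side near part
    m=(Q[...,0]<75)&(Q[...,0]>25)&(abs(Q[...,1]+38)<25)&(Q[...,2]>153)&(c['frame'].max(-1)<90); q=Q[m]
    if len(q): i=np.argsort(q[:,2])[:8]; print('pusher low',q[i].round(0).tolist())
E
```

```text
t 11.17 q [-0.31   0.085  2.31   1.316  0.096 -1.483] p [ 574.8 -107.6  146.1] F [11.2 -0.5 15.1] w 85.5
toolz [ 0.655 -0.112 -0.747] jaw [ 0.746 -0.064  0.663] jawyaw -0.085
pusher inner box [ 36.4 -42.6 184. ]
presser outer box [-38.1 -44.2 118. ]
top -95 125 144.4
top -80 123 137.5
top -65 119 130.9
top -50 116 124.6
top -35 114 118.0
top -20 109 111.4
top -5 107 105.0
top 10 37 100.4
top dark pts 0
   -115 0 
   -105 0 
   -95 0 
   -85 0 
   -75 0 
   -65 0 
   -55 0 
   -45 0 
pusher low [[37.0, -41.0, 199.0], [37.0, -43.0, 200.0], [36.0, -35.0, 200.0], [38.0, -38.0, 201.0], [37.0, -44.0, 202.0], [37.0, -46.0, 202.0], [36.0, -38.0, 204.0], [35.0, -36.0, 204.0]]
side -95 0 
side -80 5 140.1
side -65 16 132.1
side -50 2 125.5
side -35 42 119.5
side -20 67 113.0
side -5 77 107.3
side 10 0 
side dark pts 499
   -115 12 (np.float64(150.0), np.float64(-53.0), np.float64(-43.0))
   -105 50 (np.float64(166.0), np.float64(-53.0), np.float64(-44.0))
   -95 115 (np.float64(154.0), np.float64(-54.0), np.float64(-34.0))
   -85 42 (np.float64(150.0), np.float64(-55.0), np.float64(-43.0))
   -75 24 (np.float64(149.0), np.float64(-58.0), np.float64(-48.0))
   -65 152 (np.float64(152.0), np.float64(-59.0), np.float64(-33.0))
   -55 67 (np.float64(146.0), np.float64(-53.0), np.float64(-34.0))
   -45 37 (np.float64(141.0), np.float64(-54.0), np.float64(-35.0))
pusher low [[38.0, -49.0, 199.0], [40.0, -43.0, 200.0], [40.0, -46.0, 200.0], [40.0, -48.0, 200.0], [39.0, -44.0, 200.0], [37.0, -41.0, 201.0], [36.0, -49.0, 201.0], [40.0, -42.0, 201.0]]
```

The depth data show what was blocking. The gripper's near-side knuckle lies on the box's near rim (dark points at x -115 to -75, z about 150), so the part was not the obstacle. Closing the jaws part-way pulls the knuckle in and shortens the span, with the flap still held.

Request:
send_rows --series '[[[-1,0.8,0.1,-0.1,0],[-0.7,0.8,0.1,-0.2,0],[-0.35,0.8,0.1,-0.3,0],[-0.35,0.5,0,-0.3,0]]]'

```text
time_s: 11.6
tcp_pos: [603.6, -100.1, 136.1]
tcp_rot: [0.694, 0.627, 0.224, 0.275]
force: [-1.8, -0.9, 3.3]
width: 58.0
```

```bash
cat >> h.py <<'E'
def fing2():
    s,r=st(); p=s['tcp_pos']; w=s['width']; b=13*w/85
    for n,y in(('pusher inner',w/2),('presser outer',-w/2-14.5)):
        print(n,'box',((p-b*r[:,2]+y*r[:,1]-C)@B).round(1))
def flap():
    c=cam('top'); vv,uu=np.mgrid[0:384,0:512]; E=np.array(c['extrinsics'])
    P=(np.stack([(uu-c['cx'])/c['f'],(vv-c['cy'])/c['f'],np.ones(uu.shape)],-1)*c['range_z'][...,None])@E[:3,:3].T+E[:3,3]
    Q=(P-C)@B; q=Q[(abs(Q[...,1]-45)<20)&(Q[...,0]>-90)&(Q[...,0]<0)&(Q[...,2]<155)&(Q[...,2]>20)]
    print('flap rad',np.arctan(-np.polyfit(q[:,0],q[:,2],1)[0]).round(3))
E
python3 - <<'E'
from h import *
fing2();cop();flap()
E
```

```text
t 11.6 q [-0.28   0.157  2.254  1.457  0.086 -1.604] p [ 603.6 -100.1  136.1] F [-1.8 -0.9  3.3] w 58.0
toolz [ 0.655 -0.1   -0.749] jaw [ 0.747 -0.063  0.662] jawyaw -0.084
pusher inner box [ 56.9 -32.6 162. ]
presser outer box [  2.6 -33.9 114. ]
side (219, 227, 18, 17) [ 17.1 -54.5 156. ] [ 46.2 -23.9 156. ]
side (250, 201, 13, 14) [ 32.6  24.5 156. ] [ 58.4  55.8 156. ]
top (279, 173, 12, 11) [ 34.7  27.9 156. ] [ 57.7  52.  156. ]
flap rad 0.316
```

Request:
send_rows --series '[[[-0.35,0.5,-0.3,-0.5,0],[-0.35,0.2,-0.2,-0.5,0],[-0.35,0,0,-0.3,0]]]'

```text
time_s: 12.0
tcp_pos: [611.9, -102.7, 126.4]
tcp_rot: [0.692, 0.627, 0.229, 0.274]
force: [-24.7, 0.2, 36.3]
width: 57.5
```

```bash
python3 - <<'E'
from h import *
fing2();flap()
E
```

```text
t 12.0 q [-0.287  0.194  2.242  1.777  0.102 -1.929] p [ 611.9 -102.7  126.4] F [-24.7   0.2  36.3] w 57.5
toolz [ 0.662 -0.092 -0.744] jaw [ 0.742 -0.063  0.667] jawyaw -0.084
pusher inner box [ 65.1 -34.3 152.1]
presser outer box [ 11.5 -35.5 104.1]
flap rad 0.365
```

Request:
send_rows --series '[[[-0.35,-0.4,0,0.3,0],[-0.35,-0.7,0,0,0],[-0.35,-0.7,0,0,0]]]'

```text
time_s: 12.3
tcp_pos: [594.8, -101.2, 132.2]
tcp_rot: [0.691, 0.627, 0.233, 0.275]
force: [4.4, 0.0, 1.9]
width: 57.4
```

```bash
python3 - <<'E'
from h import *
fing2();cop();flap()
E
```

```text
t 12.3 q [-0.302  0.152  2.281  1.753  0.118 -1.915] p [ 594.8 -101.2  132.2] F [4.4 0.  1.9] w 57.4
toolz [ 0.667 -0.087 -0.74 ] jaw [ 0.738 -0.063  0.672] jawyaw -0.085
pusher inner box [ 47.8 -34.8 158. ]
presser outer box [ -5.5 -35.9 109.7]
side (219, 229, 16, 14) [ 20.2 -54.5 156. ] [ 46.3 -30.3 156. ]
side (250, 201, 13, 14) [ 32.6  24.5 156. ] [ 58.4  55.8 156. ]
top (279, 173, 12, 11) [ 34.7  27.9 156. ] [ 57.7  52.  156. ]
flap rad 0.383
```

Request:
send_rows --series '[[[-0.35,-0.7,0,-0.1,0],[-0.35,-0.7,0,-0.1,0],[-0.35,-0.7,0,-0.1,0]]]'

```text
time_s: 12.7
tcp_pos: [579.0, -99.9, 135.0]
tcp_rot: [0.689, 0.626, 0.24, 0.277]
force: [8.7, -0.3, 7.0]
width: 57.6
```

```bash
python3 - <<'E'
from h import *
fing2();cop();flap()
E
```

```text
t 12.7 q [-0.319  0.119  2.321  1.849  0.142 -2.022] p [579.  -99.9 135. ] F [ 8.7 -0.3  7. ] w 57.6
toolz [ 0.677 -0.08  -0.731] jaw [ 0.729 -0.064  0.682] jawyaw -0.087
pusher inner box [ 31.6 -35.3 161. ]
presser outer box [-21.1 -36.3 111.9]
side (215, 229, 13, 12) [  9.5 -59.4 156. ] [ 32.1 -34.2 156. ]
side (250, 201, 13, 14) [ 32.6  24.5 156. ] [ 58.4  55.8 156. ]
top (279, 173, 12, 11) [ 34.7  27.9 156. ] [ 57.7  52.  156. ]
flap rad 0.533
```

The part is moving: it now spans x about 10–33, with its centre past the edge. I'll keep on.

Request:
send_rows --series '[[[-0.35,-0.7,0,-0.15,0],[-0.35,-0.7,0,-0.2,0]]]'

```text
time_s: 13.02
tcp_pos: [570.9, -99.2, 137.6]
tcp_rot: [0.686, 0.624, 0.247, 0.28]
force: [10.8, -0.3, 7.5]
width: 57.7
```

```bash
python3 - <<'E'
from h import *
fing2();cop();flap()
o=[]
for n,x0,y0 in(('side',150,140),('top',260,130)):
    c=cam(n); o.append(cv2.resize(c['frame'][y0:y0+130,x0:x0+100],(400,520),interpolation=2))
cv2.imwrite('pics/a7.png',np.hstack(o))
E
```

```text
t 13.02 q [-0.332  0.1    2.345  1.917  0.163 -2.098] p [570.9 -99.2 137.6] F [10.8 -0.3  7.5] w 57.7
toolz [ 0.688 -0.075 -0.721] jaw [ 0.719 -0.064  0.692] jawyaw -0.089
pusher inner box [ 23.1 -35.6 163.9]
presser outer box [-29.  -36.5 113.9]
side (250, 201, 13, 14) [ 32.6  23.9 156. ] [ 58.4  55.8 156. ]
top (279, 173, 12, 11) [ 34.7  27.9 156. ] [ 57.7  52.  156. ]
flap rad 0.578
```

View pics/a7.png

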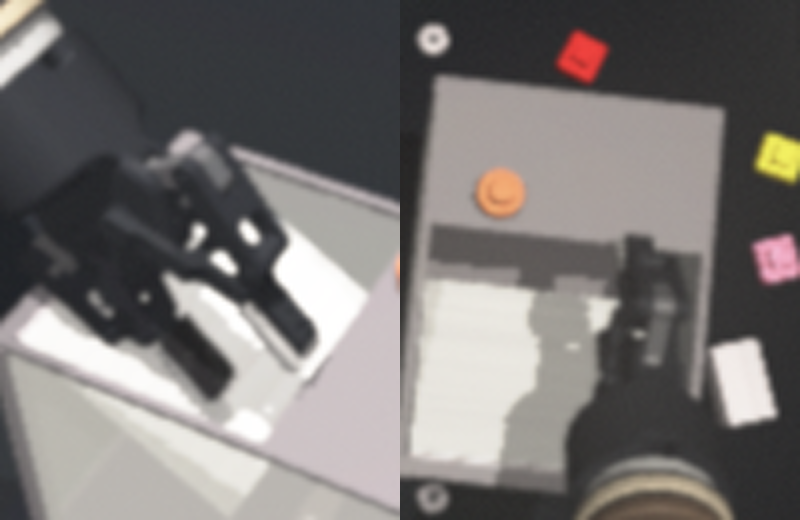

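```bash
python3 - <<'E'
from h import *
for n,(x0,y0,x1,y1) in(('side',(150,170,300,310)),('top',(255,145,345,265))):
    c=cam(n); hsv=cv2.cvtColor(c['frame'],cv2.COLOR_BGR2HSV)
    m=cv2.inRange(hsv,(4,60,40),(20,255,255)); m2=np.zeros_like(m); m2[y0:y1,x0:x1]=m[y0:y1,x0:x1]
    for k in cv2.findContours(m2,0,2)[0]:
        if cv2.contourArea(k)>2: b=cv2.boundingRect(k); u,v=b[0]+b[2]/2,b[1]+b[3]/2; print(n,b,cv2.contourArea(k),hsv[int(v),int(u)],((onz(c,u,v,14)-C)@B).round(0),((pt(c,u,v)-C)@B).round(0))
E
```

```text
side (249, 200, 15, 15) 157.0 [ 12 167 221] [-14. 169.  14.] [ 50.  33. 165.]
top (305, 254, 39, 11) 269.0 [13 69 92] [-120.  -91.   14.] [-116.  -29.  314.]
top (279, 172, 13, 13) 114.0 [ 13 129 241] [73. 27. 14.] [ 44.  38. 164.]
```

```bash
python3 - <<'E'
from h import *
c=cam('side'); 
for p in((20,-37,14),(80,0,14),(10,-37,95)): print(p,np.round(proj(c,C+B@np.array(p,float))))
im=c['frame'][170:310,140:310]; im=cv2.resize(im,(680,560),interpolation=2)
cv2.imwrite('pics/a8.png',cv2.convertScaleAbs(im,alpha=1.4))
E
```

```text
(20, -37, 14) [226. 279.]
(80, 0, 14) [262. 277.]
(10, -37, 95) [220. 251.]
```

View pics/a8.png

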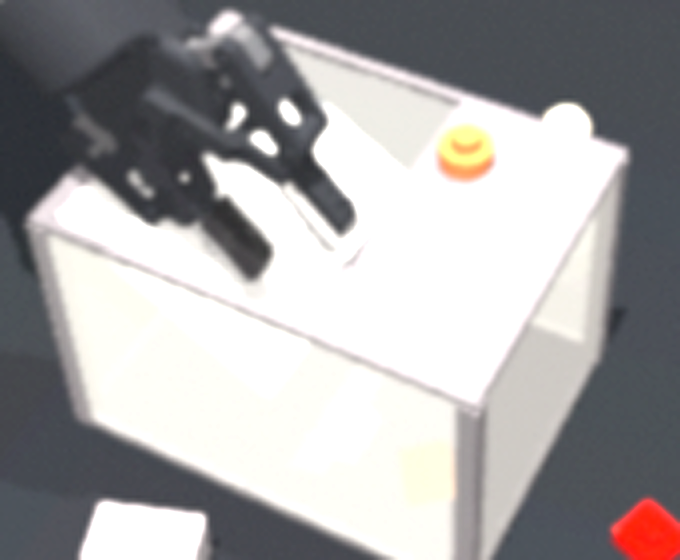

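With the brightness raised, the side view shows the faint copper patch at crop (428,470). That is the part on the floor at the far end, seen through the clear wall, and the landing side is empty. The finger still holds the flap (0.58 rad). Now I back away upward.

Request:
send_rows --series '[[[-0.35,0.2,0,0.8,0],[-0.35,0.2,0,1,0],[-0.35,0.1,0,1.2,0],[-0.35,0,0,1.5,0],[-0.35,0,0,2,0],[-0.35,0,0,2.5,0],[-0.35,0,0,2.5,0],[-0.35,0,0,2.5,0]]]'

```text
time_s: 14.08
tcp_pos: [561.6, -92.9, 235.1]
tcp_rot: [0.691, 0.628, 0.242, 0.265]
force: [0.4, 0.3, 0.3]
width: 57.9
```

Request:
send_rows --series '[[[-0.35,-1,-1,2.5,0],[-0.35,-1,-1.5,2.5,0],[-0.35,-1,-2,2,0],[-0.35,-1,-2,1,0],[-0.35,-1,-2,0,0],[-0.35,0,-1,0,0],[-0.35,0,0,0,0],[-0.35,0,0,0,0]]]'

```text
time_s: 14.75
tcp_pos: [495.4, -183.4, 300.3]
tcp_rot: [0.693, 0.633, 0.237, 0.252]
force: [0.3, -0.1, -1.6]
width: 57.6
```

```bash
python3 - <<'E'
from h import *
fing2();cop();flap()
o=[]
for n,x0,y0 in(('side',140,165),('top',225,135)):
    c=cam(n); im=cv2.resize(c['frame'][y0:y0+150,x0:x0+150],(400,400),interpolation=2)
    o.append(cv2.convertScaleAbs(im,alpha=1.25)if n=='side' else im)
    if n=='side':
        a=np.load('side0.npz')['frame'].astype(int); d=c['frame'].astype(int); D=(d[...,2]-d[...,0])-(a[...,2]-a[...,0]); D=D[240:310,150:290]; v,u=np.unravel_index(D.argmax(),D.shape); print('reddest change',u+150,v+240,D.max())
        m=(D>12); vv,uu=np.nonzero(m); print(len(uu),uu.mean()+150,vv.mean()+240,[((onz(c,uu.mean()+150,vv.mean()+240,z)-C)@B).round() for z in(14,30)])
cv2.imwrite('pics/a9.png',np.hstack(o))
E
```

```text
t 14.75 q [-0.654 -0.297  2.257  0.618  0.657 -0.959] p [ 495.4 -183.4  300.3] F [ 0.3 -0.1 -1.6] w 57.6
toolz [ 0.647 -0.05  -0.761] jaw [ 0.757 -0.072  0.649] jawyaw -0.095
pusher inner box [ -41.4 -127.6  325.7]
presser outer box [ -96.3 -128.3  278.9]
side (250, 201, 13, 14) [ 31.4  23.9 156. ] [ 58.4  57.4 156. ]
top (280, 173, 11, 11) [ 34.7  28.1 156. ] [ 57.5  50.5 156. ]
flap rad -0.002
reddest change 245 293 33
172 247.68604651162792 287.8953488372093 [array([ 67., -35.,  14.]), array([ 72., -45.,  30.])]
```

View pics/a9.png

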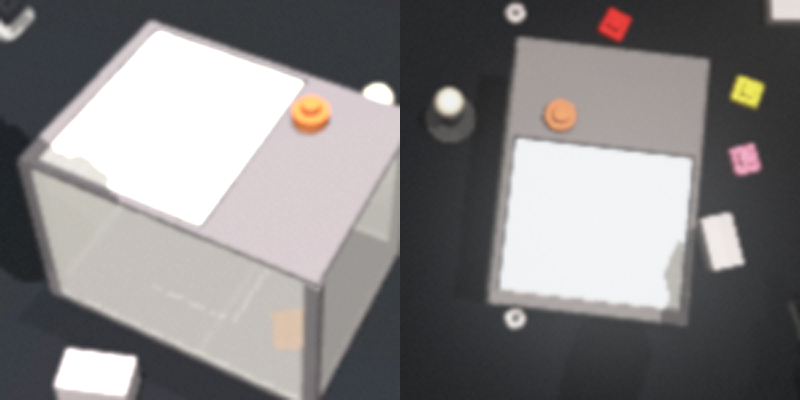

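The flap is shut (about 0 rad). The copper part is on the box floor at about box (67,-35), seen through the wall at (247,288). The round part, ball stand and steel block show no movement, and the robot is clear. I'm handing in.

```bash
python3 -c "
from bench import manip
print(manip.job_done())"
```

```text
the job is handed in; nothing more can be done
None
```

The square copper part is in the reject box and the job is handed in at 14.75 s of robot time. No verdict was reported.

**How it was done:** The rows have no tilt axis, so I tilted the tool outward by reaching past the arm's limit. With the near finger holding the flap down, the far finger pushed the part over the landing edge. The flap read 0.53–0.58 rad just before and after the drop. Then I backed away upward.

**Last checks:**
- **Flap:** it reads about 0 rad, so it is shut.
- **Part:** it shows through the clear wall on the floor, at about box (67, -35) mm, taking its height as 14 mm.
- **Round part:** its pixels have shifted by at most one from before the push.
- **Ball stand and steel block:** they look unmoved in the pictures; I did not measure them.
- **Robot:** the gripper is well clear of everything and the wrist force is about 0.

**What went wrong or disagreed:**
- **Tilt creep:** under load the tilt grew from 0.48 to about 0.76 rad.
- **Failed pushes:** the first push moved the part about 12 mm, and the next few did nothing. The gripper's near knuckle seems to have been catching on the box's near rim. Closing the jaws to about 58 mm freed it.
- **Forces:** the highest wrist reading was about 44 N, when the pusher tip probably touched the landing. While the knuckle was on the rim I read up to about 24 N.
- **Drop not filmed:** I did not catch the drop itself in a picture. That a finger was still holding the flap at that moment rests on the force and flap readings just before and after.
- **Finger height model:** it was uncertain by a few mm; the tip seems to have met the landing when worked out as about 2 mm above it.

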